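Change the basket in the dip tank

ROBOT

A 6-joint arm with a two-finger parallel gripper is mounted at the origin on a cart in front of the work surface, level with it; the furniture and walls round the work are solid. World frame = base frame: x ahead of the robot, y to its left, z up, the work surface at z = 0. Lengths are in m, angles in rad, forces in N, time in s.
With the tool pointing down it reaches from about 0.4 to 0.825 m from the base axis. Payload 7 kg.
Tool frame: the origin (TCP) lies on the centre line of the jaws, within the pads' length; the fingertips stand 17 mm ahead of it and the grasp point (between the pads) lies 2 mm behind it; z points along the fingers, y is the line along which they close (so a half turn about z gives the same grasp; the last joint's range is limited). The gripper opens to 88 mm and grips with 3 to 60 N. Pads are 19 mm wide; open, the fingers measure 130 mm over their backs; the gripper's body (78 mm by 193 mm) begins 47 mm behind the grasp point.
Start: joints at [1.447, 0.359, 0.012, 0, -1.224, -0.288], TCP at [0.27, 0.619, 0.244] pointing down, gripper open.
Joint ranges: [-3.07, 3.07], [-1.43, 2.12], [-1.02, 1.25], [-3.03, 1.67], [-3.05, -0], [-3.03, 3.03]. Speed limits (rad/s): [2.39, 2.39, 3.01, 3.14, 3.14, 3.14].

INTERFACE

Orientations are given as a unit quaternion [x, y, z, w].
In Python, from workcell import state, vision, ctrl gives the robot as it stands.
- The arm moves only by the tool send_rows, never from a script. Its argument "steps" is a list of rows, each a list of 3 entries, a list of its own where there are three numbers: the opening, from 0 (shut) to 1 (fully open), then the shift along the tool's x, y, z in mm, then the turn, a rotation vector about the tool's x, y, z in degrees. A call has 1 to 12 rows; each row shifts and turns the commanded pose from where the row before left it, along the tool's axes as they then stand; what a row does not reach is not made up. A row lasts 1/12 s, in which the tool goes at most 41.7 mm and 7.16 degrees, less where a joint would pass 70% of its speed; a pose out of reach is approached as far as the arm can. A call is refused whole if a number of a shift passes 41.7 or a number of a turn 7.16, either way. A call with a gripper value outside its range is refused whole. The fingers move at their own pace and stop on an object; the grip force is fixed at half the most. Time passes only in rows, so rows that do not move let the fingers close. It gives the time, the measured TCP pose, the force, the opening and the grip force at its end, in the units of the state.
- state(): the state, without advancing time (a new reading comes with each control period).
- vision.read_camera(name): name is "side" or "top"; returns the picture (400x640x3 uint8, blue, green, red); there is no depth.
- vision.get_calibration(name): a dict with "camera_matrix" (3x3 intrinsics, pixels), "distortion" ([k1, k2, p1, p2, k3] as OpenCV has them; the pictures are not rectified), "origin" and "rotation" of the camera in the world. Camera axes: x right, y up, looking along -z (the intrinsics and any distortion apply to the point x, -y, -z); pixel columns grow to the right and rows downward; lengths in m; the calibration is good to about 2 mm. A picture is of the moment at which its call begins. get_calibration takes no time and is no camera call.
- ctrl.job_done(): hands the job in; it is judged then, once.
Trained networks look in the newest picture that a camera, given by its name, has taken for a name from the list of things; names that differ only in an ending like _2 or _b are one class to them, and where a whole thing is asked for, a point or a joint stands for the part that bears it (a point fixed in the world has none). Each returns a list of dicts, best first, with "p" (0 to 1); they miss things now and then, are a little off and sometimes report something else, mostly with a low value. They report only what shows in the picture. A call takes as long as a camera call. They do not tell look-alikes from the thing itself.
- vision.cut_out(camera, query): "pixels" (400x640 bool, what is visible of it) and "extent" ([left, top, right, bottom] in pixels, round what is visible of it).
The state is a dict: "clock": time; "q": joint angles; "dq": joint speeds; "joint_torque": joint torques, N m; "eef_pos": TCP position; "ee_rot": TCP orientation; "force": force on the tool from outside, world axes, zero at the start; "torque": the same for the moment, N m; "finger_gap": finger opening in m; "grip_force": force on a finger pad.
Only numpy, scipy, OpenCV 4.12 (cv2) and the standard library are available. Lean on these libraries where they do the work, as an engineer would, in place of code of your own. Each camera call takes 0.05 s, during which the arm holds its last target. There are 200 camera calls.

TASK

The round basket in the tank has soaked long enough: take it out and hang it by its bail on the free hook of the drip stand, over the white dish. Then lift the deep square basket off its hook and lower it into the tank, setting it down flat on the tank's floor before letting go. Leave the shallow basket hanging where it is, and do not knock or shift the other things on the bench.

Things in the scene. Friction and masses are not known exactly. Their poses are not given: they have to be found in the camera images.
- drip_stand: fixed steel drip stand: posts at y = -165 and +165 mm, a 10 mm rail between them at z = 193 mm and three upturned hooks that point to its -x (towards the robot). Feet 16 mm wide, 12 mm high, from x = -70 to +60 mm. Origin on the worktop under the middle of the rail, y along the rail, z up
- hook_0 (a point): the left (+y) hook of the stand: this point is the axis of the 8 mm thick hook bar at its lowest point (the valley, where a bail rests), 50 mm in front (-x) of the rail's axis, z = 185 mm. The hook's tip lies 15 mm farther to -x and rises 22 mm above this point (its top). Hooks are 100 mm apart. Axes as the stand's
- hook_1 (a point): the middle hook of the stand: this point is the axis of the 8 mm thick hook bar at its lowest point (the valley, where a bail rests), 50 mm in front (-x) of the rail's axis, z = 185 mm. The hook's tip lies 15 mm farther to -x and rises 22 mm above this point (its top). Hooks are 100 mm apart. Axes as the stand's
- hook_2 (a point): the right (-y) hook of the stand: this point is the axis of the 8 mm thick hook bar at its lowest point (the valley, where a bail rests), 50 mm in front (-x) of the rail's axis, z = 185 mm. The hook's tip lies 15 mm farther to -x and rises 22 mm above this point (its top). Hooks are 100 mm apart. Axes as the stand's
- dip_tank: fixed square open tank of sheet steel, outside 86x86 mm (88 over the rim), inside 76x76 mm, rim at z = 57 mm, inner floor at z = 5 mm. Origin: centre of its underside; x and y along its sides
- tank_floor (a point): centre of the tank's inner floor
- basket_round: The round basket, which stands in the tank at the start. Steel wire, 60 mm wide, body 45 mm deep, 0.14 kg. Origin centre of underside. Stiff peaked bail of 5 mm wire in its y-z plane, 59 mm wide; the opening runs along x, from z = 45 to the peak (underside z = 117). Black square grip 14x14 mm on the peak, z = 122 to 152 (top).
- basket_round_eye (a point): the point of the round basket's bail that comes to lie at the hook point when it hangs, z = 112 mm in the basket
- basket_deep: The deep square basket, hanging on one of the hooks at the start. Steel wire, 60 mm wide, body 60 mm deep, 0.14 kg. Origin centre of underside. Stiff peaked bail of 5 mm wire in its y-z plane, 59 mm wide; the opening runs along x, from z = 60 to the peak (underside z = 132). Black square grip 14x14 mm on the peak, z = 137 to 167 (top).
- basket_deep_eye (a point): the same point of the deep basket's bail, z = 127 mm in the basket
- basket_shallow: The shallow square basket, hanging on another hook; it stays there. Steel wire, 60 mm wide, body 30 mm deep, 0.14 kg. Origin centre of underside. Stiff peaked bail of 5 mm wire in its y-z plane, 59 mm wide; the opening runs along x, from z = 30 to the peak (underside z = 102). Black square grip 14x14 mm on the peak, z = 107 to 137 (top).
- basket_shallow_eye (a point): the same point of the shallow basket's bail, z = 97 mm in the basket
- white_dish: white evaporating dish, 97 mm across, 22 mm high, standing on the worktop under the free hook; origin centre of underside
- measuring_cylinder: tall clear measuring cylinder with a blue foot, 52x60 mm at the foot, 200 mm high, standing between stand and tank; origin centre of underside
- sample_pot: white pot with a teal cap, 55 mm across, 88 mm high, standing between stand and tank; origin centre of underside
- amber_bottle: amber bottle with black cap, 72 mm across, 161 mm high, behind the gap between stand and tank; origin centre of underside
- beaker_low: low glass beaker, 73 mm across, 60 mm high, to the right of the tank; origin centre of underside
- box_maroon: small maroon slide box, 45x100x30 mm, behind the tank; origin centre of underside
There are look-alikes about, which are no part of the job. Leave any red look-alike of the basket_round alone.

How it is judged:
By the outcome, as a careful person would: the job done as asked, in the order asked, and still so for the second after the job is handed in, with the robot touching nothing.
It also fails if it takes over 72 s, if anything falls off the work surface, if the arm or the gripper's body presses on something with over 40 N, if the wrist force passes 120 N, or if a joint passes its speed limit or range.

## Working session

There is one attempt and no reset: what is moved stays moved. The work goes in short steps, Python scripts to look and compute and a tool call to move; the robot and the scene stay as the last step left them, time stands still between calls to the robot, and variables do not carry over. Pictures are saved under pics/ and viewed, at most 14 in all, crops included, and the job is handed in when it is done.

Besides the shell and the picture viewer there is one more tool, called after "Emit:" by a JSON object that holds its "api" and its "payload", one argument or row to a line. send_rows: Moves the arm, as the interface text tells. Its arguments: {"type":"object","properties":{"steps":{"type":"array","items":{"type":"array"}}},"required":["steps"]}

```bash
mkdir -p pics; ls
python3 - <<'E'
from workcell import state, vision, ctrl
import cv2,json
for n in("side","top"):
    im=vision.read_camera(n); cv2.imwrite(f"pics/{n}0.png",im)
    c=vision.get_calibration(n); print(n,c)
s=state(); print(s["clock"],s["eef_pos"],s["ee_rot"],s["finger_gap"])
E
```

```text
pics
side {'camera_matrix': array([[409.64329324,   0.        , 315.64555825],
       [  0.        , 409.64329324, 196.6526122 ],
       [  0.        ,   0.        ,   1.        ]]), 'distortion': array([-0.04232345,  0.        ,  0.        ,  0.        ,  0.        ]), 'origin': array([ 0.37087831, -1.34756752,  0.68196851]), 'rotation': array([ 0.55382873, -0.0451782 , -0.07121696,  0.82834824])}
top {'camera_matrix': array([[520.17924312,   0.        , 319.17205962],
       [  0.        , 520.17924312, 204.89072508],
       [  0.        ,   0.        ,   1.        ]]), 'distortion': array([-0.03001209,  0.        ,  0.        ,  0.        ,  0.        ]), 'origin': array([ 0.31083185, -0.06717436,  1.52784282]), 'rotation': array([-0.06775154,  0.05658263,  0.71263653, -0.69595784])}
0.1 [0.27003636 0.61819716 0.24273042] [ 9.78867275e-01 -2.04495314e-01 -7.55766339e-05  7.20417155e-04] 0.08752253955338499
```

View pics/side0.png

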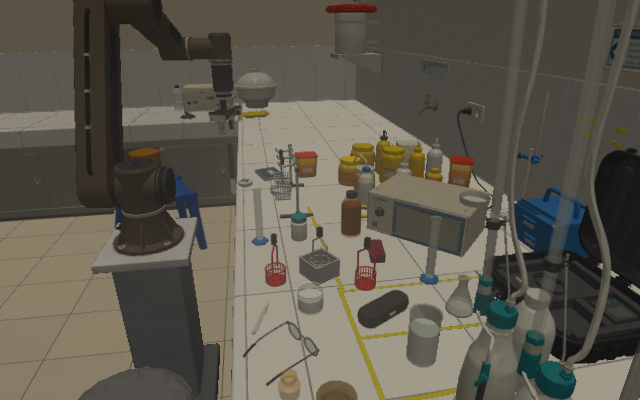

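View pics/top0.png

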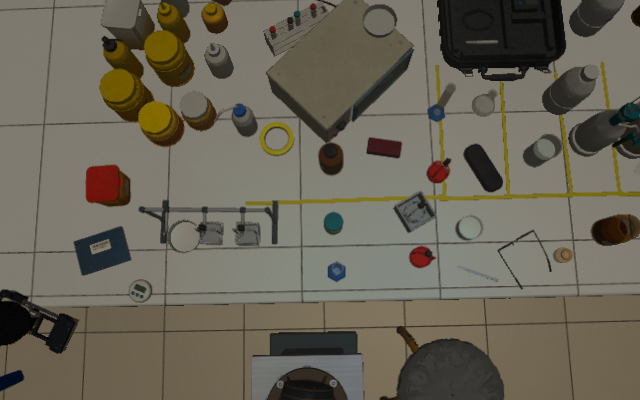

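The side view shows the stand around (285,170) and the tank with a basket's grip at (320,232). The red look-alikes are at (275,270) and (366,275). In the top view the tank is at (414,212), the reds at (421,257) and (438,171), and the stand's posts at (165,210) and (275,210). The dish at (185,235) lies under the left hook, so that hook is the free one. Candidates for the round basket are the one in the tank and the two reds, and I choose the one in the tank. Next is a close crop.

```bash
cat > h.py <<'E'
import numpy as np, cv2
from scipy.spatial.transform import Rotation as R
from workcell import state, vision, ctrl
F=np.diag([1,-1,-1.])
def cal(n):
    c=vision.get_calibration(n); M=F@R.from_quat(c["rotation"]).as_matrix().T
    return c["camera_matrix"],c["distortion"],M,np.array(c["origin"])
def proj(n,P):
    K,d,M,o=cal(n); return cv2.projectPoints((np.atleast_2d(P)-o).astype(float),cv2.Rodrigues(M)[0],np.zeros(3),K,d)[0][:,0]
def ray(n,uv):
    K,d,M,o=cal(n); p=cv2.undistortPoints(np.array([[uv]],float),K,d)[0,0]; return o,M.T@[p[0],p[1],1]
def onz(n,uv,z):
    o,r=ray(n,uv); return o+r*(z-o[2])/r[2]
def tri(us,ut):
    A=[];b=[]
    for n,u in(("side",us),("top",ut)):
        o,r=ray(n,u); r/=np.linalg.norm(r); Q=np.eye(3)-np.outer(r,r); A.append(Q); b.append(Q@o)
    return np.linalg.lstsq(np.vstack(A),np.hstack(b),rcond=None)[0]
E
python3 - <<'E'
from h import *
s=cv2.imread("pics/side0.png");t=cv2.imread("pics/top0.png")
z=lambda i,x,y,w,h,k:cv2.resize(i[y:y+h,x:x+w],None,fx=k,fy=k,interpolation=cv2.INTER_CUBIC)
a=z(t,130,190,160,70,5)
b=np.hstack([z(s,265,140,60,75,4),z(s,290,220,60,75,4),z(t,385,180,64,60,5)])
b=b[:300,:800]; b=np.vstack([a[:300],np.zeros((300,800,3),np.uint8)]) if 0 else np.vstack([a[:300],np.pad(b,((0,0),(0,800-b.shape[1]),(0,0)))])
cv2.imwrite("pics/c1.png",cv2.convertScaleAbs(b,alpha=1.4))
for n in("side","top"):
    for q in("basket_round","basket_deep","basket_shallow","dip_tank","white_dish","drip_stand","measuring_cylinder","sample_pot","amber_bottle"):
        r=vision.cut_out(n,q); print(n,q,[(round(x["p"],2),list(map(int,x["extent"]))) for x in r[:4]])
E
```

```text
side basket_round [(0.91, [267, 233, 282, 284]), (0.81, [311, 225, 329, 269]), (0.78, [352, 236, 374, 293])]
side basket_deep [(0.68, [273, 153, 293, 200])]
side basket_shallow [(0.73, [279, 146, 310, 216]), (0.57, [277, 150, 290, 183])]
side dip_tank [(0.81, [299, 249, 342, 282]), (0.41, [280, 148, 310, 217])]
side white_dish [(0.69, [271, 184, 290, 193]), (0.17, [299, 281, 324, 310])]
side drip_stand [(0.78, [279, 144, 311, 220])]
side measuring_cylinder [(0.72, [252, 185, 263, 242])]
side sample_pot [(0.96, [293, 206, 307, 242])]
side amber_bottle [(0.57, [341, 188, 360, 239]), (0.3, [283, 148, 310, 219])]
top basket_round [(0.89, [427, 155, 452, 180]), (0.8, [406, 198, 426, 220]), (0.75, [232, 220, 260, 246]), (0.69, [136, 201, 277, 246])]
top basket_deep [(0.61, [229, 224, 261, 245])]
top basket_shallow [(0.65, [195, 221, 221, 244])]
top dip_tank [(0.79, [396, 189, 435, 233])]
top white_dish [(0.56, [164, 218, 201, 250])]
top drip_stand [(0.98, [138, 203, 275, 241])]
top measuring_cylinder [(0.78, [327, 261, 346, 280])]
top sample_pot [(0.63, [322, 211, 341, 233])]
top amber_bottle [(0.63, [320, 142, 342, 174]), (0.5, [136, 202, 276, 245])]
```

View pics/c1.png

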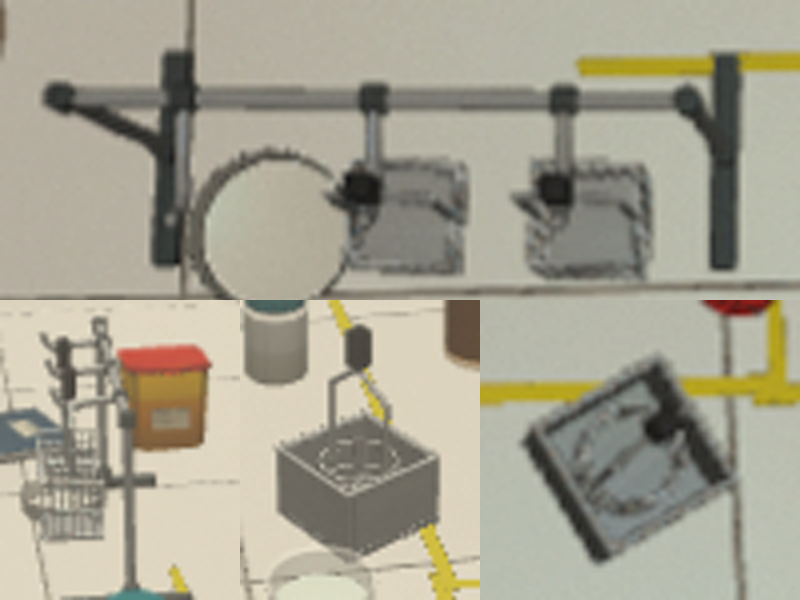

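Run:
```python
from h import *
np.set_printoptions(precision=4,suppress=True)
z=lambda i,x,y,w,h,k:cv2.resize(i[y:y+h,x:x+w],None,fx=k,fy=k,interpolation=cv2.INTER_CUBIC)
a=onz("top",(142,209.4),.2);b=onz("top",(267.6,210),.2);print("posts",a,b,np.linalg.norm(a-b))
A=onz("top",(142,209.4),.193);B=onz("top",(267.6,210),.193)
o=(A+B)/2;o[2]=0;yw=np.arctan2(A[1]-B[1],A[0]-B[0])-np.pi/2;print("stand",o,np.degrees(yw))
Rz=R.from_euler("z",yw).as_matrix()
for i in(1,0,-1): print("hook",o+Rz@[-.05,.1*i,.185],proj("top",o+Rz@[-.05,.1*i,.185]),proj("side",o+Rz@[-.05,.1*i,.185]))
C=np.array([onz("top",u,.057) for u in((421.4,191),(435.6,216),(409,232),(395,207))]);print("tank",C,C.mean(0));d=np.diff(np.vstack([C,C[:1]]),axis=0)
print(np.linalg.norm(d,axis=1),np.degrees(np.arctan2(d[:,1],d[:,0]))%90)
print("grip round tri",tri((319.5,231),(418.,206)), onz("top",(417.6,204.8),.157))
print("dish",onz("top",(184.3,235.2),.022))
for n,u in("side",(317,0)),:pass
s=cv2.imread("pics/side0.png");t=cv2.imread("pics/top0.png")
sz=z(s,262,138,60,75,8)
for i,c in((0,(0,255,255)),(-1,(255,0,255))):
    for dep in(.03,.06):
        for zz in(.118,.118-dep):
            P=[o+Rz@[-.05+.03*x,.1*i+.03*y,zz] for x,y in((1,1),(1,-1),(-1,-1),(-1,1))]
            q=((proj("side",P)-[262,138]+.5)*8).astype(int)
            cv2.polylines(sz,[q],True,c,1)
tz=z(t,390,185,50,50,6)
sr=z(s,300,222,40,60,5)
out=np.zeros((600,800,3),np.uint8);out[:,:480]=sz;out[:300,490:790]=tz;out[300:600,490:690]=sr[:300]
cv2.imwrite("pics/c2.png",cv2.convertScaleAbs(out,alpha=1.3))
```

```text
posts [0.5471 0.4146 0.2   ] [0.5372 0.0853 0.2   ] 0.32947080834597425
stand [0.5434 0.2516 0.    ] -1.706818455072704
hook [0.4964 0.3531 0.185 ] [[166.5007 228.8323]] [[278.4014 152.5587]]
hook [0.4934 0.2531 0.185 ] [[204.3457 229.0627]] [[279.7532 159.4178]]
hook [0.4904 0.1532 0.185 ] [[242.4074 229.2864]] [[281.2635 167.0773]]
tank [[ 0.606  -0.3419  0.057 ]
 [ 0.5322 -0.3783  0.057 ]
 [ 0.4882 -0.3001  0.057 ]
 [ 0.5612 -0.2638  0.057 ]] [ 0.5469 -0.321   0.057 ]
[0.0822 0.0898 0.0815 0.0901] [26.2454 29.3737 26.4361 29.8248]
grip round tri [ 0.552  -0.3153  0.1406] [ 0.5486 -0.311   0.157 ]
dish [0.4988 0.3509 0.022 ]
```

View pics/c2.png

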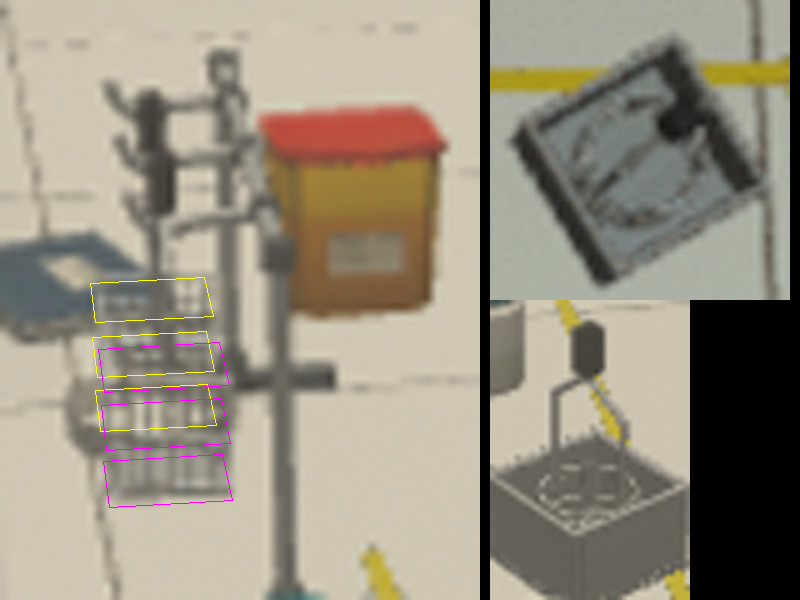

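The near basket on hook_2 reaches down to the deep outline (crop row about 500), so the deep basket is on hook_2, the shallow on hook_1, and hook_0 is free. The grey round basket is in the tank, with its grip at about (420,205) in the top view. I'll fit its yaw next.

Run:
```python
from h import *
np.set_printoptions(precision=4,suppress=True)
z=lambda i,x,y,w,h,k:cv2.resize(i[y:y+h,x:x+w],None,fx=k,fy=k,interpolation=cv2.INTER_CUBIC)
f1=onz("side",(312.6,253),.05);f2=onz("side",(327,250),.05);m=(f1+f2)/2
print("feet",f1,f2,m,np.linalg.norm(f1-f2))
yw=np.arctan2(*(f1-f2)[[1,0]]);print("bail dir deg",np.degrees(yw))
for n in("side","top"):
    for r in vision.cut_out(n,"basket_round"):
        e=r["extent"]; 
        if (n=="side" and 300<e[0]<320) or (n=="top" and 400<e[0]<415):
            im=cv2.imread(f"pics/{n}0.png"); g=im.max(2); k=r["pixels"]&(g<60); v,u=np.where(k); print(n,"grip px",u.mean(),v.mean(),k.sum()); 
            if n=="side":us=(u.mean(),v.mean())
            else: ut=(u.mean(),v.mean())
G=tri(us,ut);print("grip",G)
# tank fit
from scipy.optimize import least_squares
obs=np.array([(420.8,191.4),(436,215.9),(409.1,232.2),(394.6,206.8)])
def cor(p):
    c,s=np.cos(p[2]),np.sin(p[2]);return np.array([[p[0]+c*a-s*b,p[1]+s*a+c*b,.057] for a,b in np.array([(1,-1),(-1,-1),(-1,1),(1,1)])*.0435])
t=least_squares(lambda p:(proj("top",cor(p))-obs).ravel(),[.547,-.321,.4]);T=t.x;print("tank",T[:2],np.degrees(T[2]),t.fun)
for q in ("measuring_cylinder","beaker_low"):
    print(q,onz("top",(336.5,271),.0) if q[0]=="m" else 0)
tz=z(cv2.imread("pics/top0.png"),390,185,50,50,8);sz=z(cv2.imread("pics/side0.png"),295,215,50,75,8)
yw=np.radians(yw*0+np.degrees(yw))
d=np.array([np.cos(yw),np.sin(yw),0]);c0=np.array([G[0],G[1],.005])
pts=[c0+d*a+[0,0,b] for a,b in((.027,.045),(.027,.09),(0,.12),(0,.152),(0,.12),(-.027,.09),(-.027,.045))]
for im,n,o in((tz,"top",(390,185)),(sz,"side",(295,215))):
    for P,c,cl in((pts,(0,0,255),False),(cor(T),(0,255,0),True)):
        cv2.polylines(im,[((proj(n,P)-o+.5)*8).astype(int)],cl,c,1)
out=np.zeros((600,800,3),np.uint8);out[:400,:400]=tz;out[:,400:800]=sz;cv2.imwrite("pics/c3.png",cv2.convertScaleAbs(out,alpha=1.3))
```

```text
feet [ 0.5408 -0.2805  0.05  ] [ 0.5873 -0.2704  0.05  ] [ 0.564  -0.2754  0.05  ] 0.04752966405357109
bail dir deg -167.70442538688582
side grip px 319.0652173913044 231.69565217391303 46
top grip px 419.55 206.28333333333333 60
top grip px 427.2391304347826 253.8913043478261 46
grip [ 0.4834 -0.34    0.1496]
tank [ 0.5467 -0.3206] 28.495932374045797 [-0.7238 -0.2648  0.122   1.1244  0.9882 -0.0614 -0.3995 -0.8088]
measuring_cylinder [ 0.3858 -0.0922  0.    ]
beaker_low 0
```

View pics/c3.png

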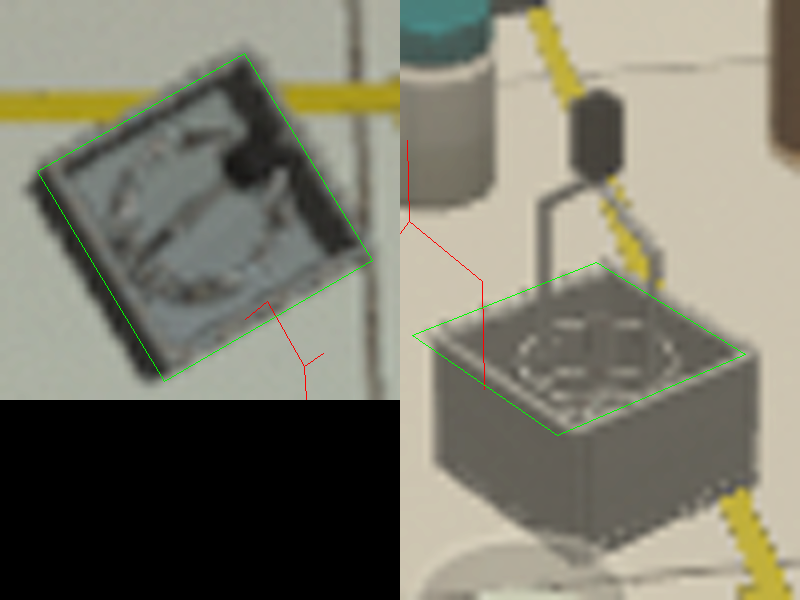

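Run:
```python
from h import *
np.set_printoptions(precision=4,suppress=True)
from scipy.optimize import least_squares
S=lambda x,y:np.array([295+(x-400)/8-.5,215+y/8-.5]);Tt=lambda x,y:np.array([390+x/8-.5,185+y/8-.5])
ot=np.array([Tt(245,55),Tt(370,258),Tt(160,378),Tt(38,172)])
os_=np.array([S(755,355),S(565,430),S(437,335),S(597,265)]) # order unknown, match below
def cor(p):
    c,s=np.cos(p[2]),np.sin(p[2]);return np.array([[p[0]+c*a-s*b,p[1]+s*a+c*b,.057] for a,b in np.array([(1,-1),(-1,-1),(-1,1),(1,1)])*.044])
print(proj("side",cor([.547,-.321,.5])),os_)
t=least_squares(lambda p:np.r_[(proj("top",cor(p))-ot).ravel(),(proj("side",cor(p))-os_).ravel()],[.547,-.321,.5]);T=t.x;print("tank",T[:2],np.degrees(T[2]),t.fun)
G=tri(S(597,135),Tt(243,155));print("grip",G)
def f(p):
    x,y,a,h=p; d=np.array([np.cos(a),np.sin(a),0])*.027; c=np.array([x,y,0])
    P=[c+[0,0,.142],c+d+[0,0,h],c-d+[0,0,h]]
    return np.r_[(proj("side",P)-[S(597,135),S(543,207),S(655,252)]).ravel(),(proj("top",P[:1])-Tt(243,155)).ravel()]
for a0 in(0,.8,1.6,2.4):
    r=least_squares(f,[G[0],G[1],a0,.1]);print(r.x,np.degrees(r.x[2]),r.cost,r.fun)
x,y,a,h=r.x
```

```text
[[338.0644 258.8605]
 [314.3626 269.1342]
 [295.9478 256.4495]
 [319.1866 247.2068]] [[338.875 258.875]
 [315.125 268.25 ]
 [299.125 256.375]
 [319.125 247.625]]
tank [ 0.5488 -0.3203] 28.386355213347127 [-0.1023 -1.1745  0.4492 -0.348   0.3399 -0.1165 -0.4238 -0.8314 -0.2725
 -0.1376 -0.2764  0.6895 -2.5926 -0.1439  0.6839 -0.5696]
grip [ 0.5537 -0.3199  0.1424]
[ 0.554  -0.3199  2.2562  0.1041] 129.27224664448013 0.06282196445267116 [ 0.0362  0.1244 -0.1888 -0.145  -0.0259  0.1433 -0.0338 -0.1728]
[ 0.554  -0.3199  2.2562  0.1041] 129.27224629255718 0.06282196445267083 [ 0.0362  0.1244 -0.1888 -0.145  -0.0259  0.1433 -0.0338 -0.1728]
[ 0.554  -0.3199  2.2562  0.1041] 129.27224499118046 0.06282196445272173 [ 0.0362  0.1244 -0.1888 -0.145  -0.0259  0.1433 -0.0338 -0.1728]
[ 0.554  -0.3199  2.2562  0.1041] 129.27224536813108 0.06282196445269757 [ 0.0362  0.1244 -0.1888 -0.145  -0.0259  0.1433 -0.0338 -0.1728]
```

Tank fit: centre (0.549,-0.320), yaw 28.4°. Round grip: (0.554,-0.320), bail direction about 129°. I'll raise and turn the tool to yaw -141°.

Emit:
{"api": "send_rows", "payload": {
  "steps": [
    [0.6, [0, 0, -10], [0, 0, 7]],
    [0.6, [0, 0, -10], [0, 0, 7]],
    [0.6, [0, 0, -10], [0, 0, 7]],
    [0.6, [0, 0, -10], [0, 0, 7]],
    [0.6, [0, 0, -10], [0, 0, 7]],
    [0.6, [0, 0, -10], [0, 0, 7]],
    [0.6, [0, 0, 0], [0, 0, 7]],
    [0.6, [0, 0, 0], [0, 0, 7]],
    [0.6, [0, 0, 0], [0, 0, 7]],
    [0.6, [0, 0, 0], [0, 0, 7]],
    [0.6, [0, 0, 0], [0, 0, 7]],
    [0.6, [0, 0, 0], [0, 0, 7]]
  ]
}}

```text
clock: 2.1
eef_pos: [0.2702, 0.6185, 0.3035]
ee_rot: [-0.588, 0.809, -0.0, -0.0]
force: [-0.1, 0.9, 0.3]
finger_gap: 0.0524
grip_force: 0.0
```

Emit:
{"api": "send_rows", "payload": {
  "steps": [
    [0.6, [0, 0, 0], [0, 0, 6.7]],
    [0.6, [0, 0, 0], [0, 0, 6.7]],
    [0.6, [0, 0, 0], [0, 0, 6.7]],
    [0.6, [0, 0, 0], [0, 0, 6.7]],
    [0.6, [0, 0, 0], [0, 0, 6.7]],
    [0.6, [13, -32, 0], [0, 0, 0]],
    [0.6, [13, -32, 0], [0, 0, 0]],
    [0.6, [13, -32, 0], [0, 0, 0]],
    [0.6, [13, -32, 0], [0, 0, 0]],
    [0.6, [13, -32, 0], [0, 0, 0]],
    [0.6, [13, -32, 0], [0, 0, 0]],
    [0.6, [13, -32, 0], [0, 0, 0]]
  ]
}}

```text
clock: 3.1
eef_pos: [0.3402, 0.3854, 0.3037]
ee_rot: [-0.333, 0.943, 0.0, 0.0]
force: [0.5, 0.3, 0.4]
finger_gap: 0.0531
grip_force: 0.0
```

Emit:
{"api": "send_rows", "payload": {
  "steps": [
    [0.6, [13, -32, 0], [0, 0, 0]],
    [0.6, [13, -32, 0], [0, 0, 0]],
    [0.6, [13, -32, 0], [0, 0, 0]],
    [0.6, [13, -32, 0], [0, 0, 0]],
    [0.6, [13, -32, 0], [0, 0, 0]],
    [0.6, [13, -32, 0], [0, 0, 0]],
    [0.6, [13, -32, 0], [0, 0, 0]],
    [0.6, [13, -32, 0], [0, 0, 0]],
    [0.6, [13, -32, 0], [0, 0, 0]],
    [0.6, [13, -32, 0], [0, 0, 0]],
    [0.6, [13, -32, 0], [0, 0, 0]],
    [0.6, [13, -32, 0], [0, 0, 0]]
  ]
}}

```text
clock: 4.1
eef_pos: [0.4599, -0.0114, 0.304]
ee_rot: [-0.333, 0.943, 0.0, 0.001]
force: [0.7, 0.5, -0.1]
finger_gap: 0.0524
grip_force: 0.0
```

```bash
cat >> h.py <<'E'
def rep(tgt=None,yaw=None):
    s=state();p=np.array(s["eef_pos"]);M=R.from_quat(s["ee_rot"]).as_matrix();y=np.degrees(np.arctan2(M[1,0],M[0,0]))
    print("t",round(s["clock"],2),"p",p.round(4),"yaw",round(y,2),"zax",M[:,2].round(4),"F",np.round(s["force"],1),"gap",round(s["finger_gap"],4),"gf",round(s["grip_force"],1),"q",np.round(s["q"],2))
    if tgt is not None: print("tool shift mm",(M.T@(np.array(tgt)-p)*1000).round(1))
    if yaw is not None: print("turn z",round(-((yaw-y+180)%360-180),2))
E
python3 -c "
from h import *
rep([.554,-.320,.25],-141)"
```

```text
t 4.1 p [ 0.4599 -0.0114  0.304 ] yaw -141.08 zax [ 1.1e-03  5.0e-04 -1.0e+00] F [ 0.7  0.5 -0.1] gap 0.0524 gf 0.0 q [ 0.41 -0.04 -0.34  0.   -1.27 -1.3 ]
tool shift mm [ 120.7 -299.2   54. ]
turn z -0.08
```

Emit:
{"api": "send_rows", "payload": {
  "steps": [
    [0.6, [13, -32, 0], [0, 0, 0]],
    [0.6, [13, -32, 0], [0, 0, 0]],
    [0.6, [13, -32, 0], [0, 0, 0]],
    [0.6, [13, -32, 0], [0, 0, 0]],
    [0.6, [13, -32, 0], [0, 0, 0]],
    [0.6, [13, -32, 0], [0, 0, 0]],
    [0.6, [13, -32, 0], [0, 0, 0]],
    [0.6, [13, -32, 0], [0, 0, 0]],
    [0.6, [9, -23, 0], [0, 0, 0]],
    [0.6, [4, -11, 10], [0, 0, 0]],
    [0.6, [0, 0, 20], [0, 0, 0]],
    [0.6, [0, 0, 20], [0, 0, 0]]
  ]
}}

```text
clock: 5.1
eef_pos: [0.551, -0.3096, 0.2526]
ee_rot: [-0.332, 0.943, -0.0, 0.0]
force: [0.0, 0.3, 0.1]
finger_gap: 0.0526
grip_force: 0.0
```

Run:
```python
from h import *
rep([.554,-.320,.152],-141)
z=lambda i,x,y,w,h,k:cv2.resize(i[y:y+h,x:x+w],None,fx=k,fy=k,interpolation=cv2.INTER_CUBIC)
s=vision.read_camera("side");t=vision.read_camera("top")
p=np.array(state()["eef_pos"])
print(proj("side",[p,p-[0,0,p[2]-.142]]),proj("top",[p]))
cv2.imwrite("pics/c4.png",cv2.convertScaleAbs(np.hstack([z(s,275,165,80,110,5),z(t,375,165,80,110,5)])[:550],alpha=1.4))
```

```text
t 5.1 p [ 0.551  -0.3096  0.2526] yaw -141.19 zax [ 7.e-04  1.e-04 -1.e+00] F [0.  0.3 0.1] gap 0.0526 gf 0.0 q [-0.2   0.28 -0.08 -0.   -1.21 -0.69]
tool shift mm [  4.3  -9.9 100.6]
turn z -0.19
[[316.57875756 195.27723329]
 [316.69648288 229.75593421]] [[422.57916994 198.19444499]]
```

View pics/c4.png

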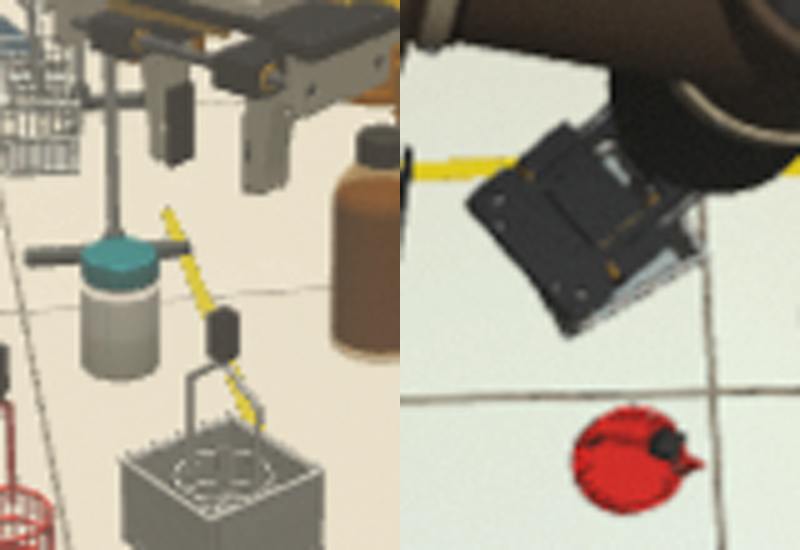

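The open jaws are above the black grip at crop (222,335), and the side projection agrees with the fit. I'll shift by (4,-10), descend and close.

Emit:
{"api": "send_rows", "payload": {
  "steps": [
    [0.6, [4, -10, 5], [0, 0, 0]],
    [0.6, [0, 0, 20], [0, 0, 0]],
    [0.6, [0, 0, 20], [0, 0, 0]],
    [0.6, [0, 0, 20], [0, 0, 0]],
    [0.6, [0, 0, 20], [0, 0, 0]],
    [0.6, [0, 0, 14], [0, 0, 0]],
    [0.6, [0, 0, 6], [0, 0, 0]],
    [0.6, [0, 0, 0], [0, 0, 0]],
    [0, [0, 0, 0], [0, 0, 0]],
    [0, [0, 0, 0], [0, 0, 0]],
    [0, [0, 0, 0], [0, 0, 0]],
    [0, [0, 0, 0], [0, 0, 0]]
  ]
}}

```text
clock: 6.2
eef_pos: [0.5546, -0.3193, 0.1497]
ee_rot: [-0.333, 0.943, -0.001, 0.001]
force: [0.6, 0.8, 0.8]
finger_gap: 0.0317
grip_force: 0.0
```

Emit:
{"api": "send_rows", "payload": {
  "steps": [
    [0, [0, 0, 0], [0, 0, 0]],
    [0, [0, 0, 0], [0, 0, 0]],
    [0, [0, 0, 0], [0, 0, 0]],
    [0, [0, 0, 0], [0, 0, 0]],
    [0, [0, 0, 0], [0, 0, 0]],
    [0, [0, 0, 0], [0, 0, 0]]
  ]
}}

```text
clock: 6.7
eef_pos: [0.5542, -0.3193, 0.1487]
ee_rot: [-0.333, 0.943, -0.0, 0.0]
force: [0.7, -0.9, 0.9]
finger_gap: 0.0135
grip_force: 29.9
```

```bash
python3 -c "
from h import *
rep([.554,-.320,.37],-141)"
```

```text
t 6.7 p [ 0.5542 -0.3193  0.1487] yaw -141.09 zax [ 3.e-04 -2.e-04 -1.e+00] F [ 0.7 -0.9  0.9] gap 0.0135 gf 29.9 q [-0.22  0.37 -0.19  0.   -1.   -0.67]
tool shift mm [   0.6   -0.5 -221.3]
turn z -0.09
```

Gripped: 13.5 mm gap, 30 N. I'll lift clear and turn to the stand's yaw.

Emit:
{"api": "send_rows", "payload": {
  "steps": [
    [0, [0, 0, -10], [0, 0, 0]],
    [0, [0, 0, -14], [0, 0, 0]],
    [0, [0, 0, -16], [0, 0, 0]],
    [0, [0, 0, -20], [0, 0, 0]],
    [0, [0, 0, -22], [0, 0, 0]],
    [0, [0, 0, -22], [0, 0, 0]],
    [0, [0, 0, -22], [0, 0, 6.8]],
    [0, [0, 0, -22], [0, 0, 6.8]],
    [0, [0, 0, -22], [0, 0, 6.8]],
    [0, [0, 0, -22], [0, 0, 6.8]],
    [0, [0, 0, -20], [0, 0, 6.8]],
    [0, [0, 0, -14], [0, 0, 6.6]]
  ]
}}

```text
clock: 7.7
eef_pos: [0.5539, -0.3192, 0.3775]
ee_rot: [0.018, 1.0, -0.0, 0.001]
force: [0.9, 0.3, -0.9]
finger_gap: 0.0139
grip_force: 29.9
```

```bash
python3 -c "
from h import *
rep([.42,.352,.370],178.3)
rep([.43,.0,.370],178.3)"
```

```text
t 7.7 p [ 0.5539 -0.3192  0.3775] yaw 177.97 zax [ 1.8e-03 -8.0e-04 -1.0e+00] F [ 0.9  0.3 -0.9] gap 0.0139 gf 29.9 q [-0.22  0.25  0.15  0.   -1.47 -1.39]
tool shift mm [157.6 666.1   6.7]
turn z -0.33
t 7.7 p [ 0.5539 -0.3192  0.3775] yaw 177.97 zax [ 1.8e-03 -8.0e-04 -1.0e+00] F [ 0.9  0.3 -0.9] gap 0.0139 gf 29.9 q [-0.22  0.25  0.15  0.   -1.47 -1.39]
tool shift mm [135.2 314.7   7. ]
turn z -0.33
```

Emit:
{"api": "send_rows", "payload": {
  "steps": [
    [0, [7, 16, 0], [0, 0, 0]],
    [0, [15, 32, 0], [0, 0, 0]],
    [0, [15, 32, 0], [0, 0, 0]],
    [0, [15, 32, 0], [0, 0, 0]],
    [0, [15, 32, 0], [0, 0, 0]],
    [0, [15, 32, 0], [0, 0, 0]],
    [0, [15, 32, 0], [0, 0, 0]],
    [0, [15, 32, 0], [0, 0, 0]],
    [0, [15, 32, 0], [0, 0, 0]],
    [0, [15, 32, 0], [0, 0, 0]],
    [0, [3, 35, 0], [0, 0, 0]],
    [0, [0, 35, 0], [0, 0, 0]]
  ]
}}

```text
clock: 8.7
eef_pos: [0.4185, 0.06, 0.3759]
ee_rot: [0.015, 1.0, 0.001, 0.001]
force: [1.3, -0.5, -1.1]
finger_gap: 0.0137
grip_force: 29.9
```

Emit:
{"api": "send_rows", "payload": {
  "steps": [
    [0, [0, 35, 0], [0, 0, 0]],
    [0, [0, 35, 0], [0, 0, 0]],
    [0, [0, 35, 0], [0, 0, 0]],
    [0, [0, 35, 0], [0, 0, 0]],
    [0, [0, 35, 0], [0, 0, 0]],
    [0, [0, 35, 0], [0, 0, 0]],
    [0, [0, 30, 0], [0, 0, 0]],
    [0, [0, 15, 0], [0, 0, 0]],
    [0, [0, 8, 0], [0, 0, 0]],
    [0, [0, 0, 0], [0, 0, 0]],
    [0, [0, 0, 0], [0, 0, 0]]
  ]
}}

```text
clock: 9.62
eef_pos: [0.4278, 0.3211, 0.3747]
ee_rot: [0.015, 1.0, -0.0, -0.0]
force: [0.2, -0.5, -1.1]
finger_gap: 0.014
grip_force: 29.9
```

```bash
python3 -c "
from h import *
rep([.42,.3531,.250],178.3)"
```

```text
t 9.62 p [0.4278 0.3211 0.3747] yaw 178.31 zax [-3.e-04 -5.e-04 -1.e+00] F [ 0.2 -0.5 -1.1] gap 0.014 gf 29.9 q [ 1.01  0.07 -0.07  0.   -1.43 -2.61]
tool shift mm [  8.7  31.8 124.6]
turn z 0.01
```

Emit:
{"api": "send_rows", "payload": {
  "steps": [
    [0, [4, 16, 0], [0, 0, 0]],
    [0, [5, 16, 0], [0, 0, 0]],
    [0, [0, 0, 10], [0, 0, 0]],
    [0, [0, 0, 20], [0, 0, 0]],
    [0, [0, 0, 20], [0, 0, 0]],
    [0, [0, 0, 20], [0, 0, 0]],
    [0, [0, 0, 20], [0, 0, 0]],
    [0, [0, 0, 20], [0, 0, 0]],
    [0, [0, 0, 14], [0, 0, 0]],
    [0, [0, 0, 0], [0, 0, 0]],
    [0, [0, 0, 0], [0, 0, 0]]
  ]
}}

```text
clock: 10.53
eef_pos: [0.4198, 0.3537, 0.2503]
ee_rot: [0.015, 1.0, -0.001, -0.0]
force: [-0.2, -0.0, -0.5]
finger_gap: 0.0138
grip_force: 29.9
```

Run:
```python
from h import *
rep([.4964,.3531,.250],178.3)
z=lambda i,x,y,w,h,k:cv2.resize(i[y:y+h,x:x+w],None,fx=k,fy=k,interpolation=cv2.INTER_CUBIC)
s=vision.read_camera("side");t=vision.read_camera("top")
p=np.array(state()["eef_pos"]);e=p-[0,0,.1437-.112]
print("eye",proj("side",[e]),proj("top",[e]))
cv2.imwrite("pics/c5.png",cv2.convertScaleAbs(np.hstack([z(s,245,130,65,90,6),z(t,130,190,65,90,6)]),alpha=1.4))
```

```text
t 10.53 p [0.4198 0.3537 0.2503] yaw 178.3 zax [-5.0e-04 -1.3e-03 -1.0e+00] F [-0.2 -0.  -0.5] gap 0.0138 gf 29.9 q [ 1.06  0.15 -0.26  0.   -1.17 -2.66]
tool shift mm [-76.6   1.7   0.3]
turn z 0.0
eye [[260.15385082 145.41963163]] [[160.85209815 256.84968185]]
```

View pics/c5.png

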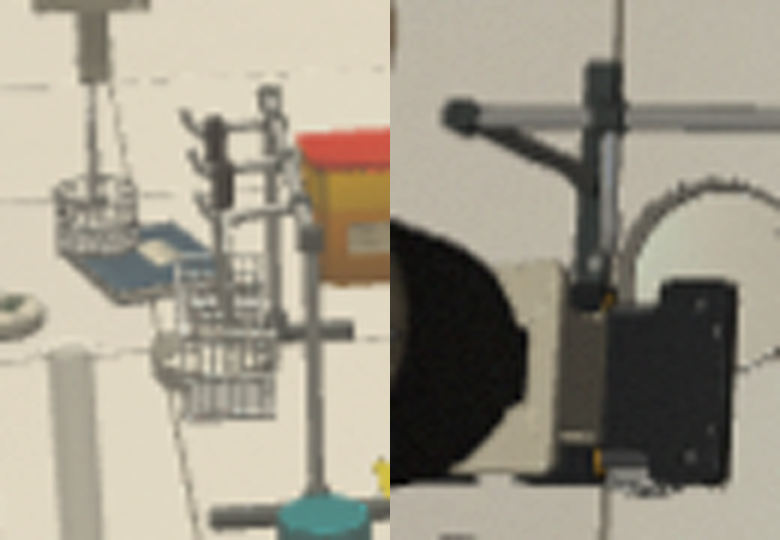

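The basket hangs straight in the grip in front of hook_0: bail peak at crop (92,85), hook tip at (185,115). I'll move in over the valley and lower.

Emit:
{"api": "send_rows", "payload": {
  "steps": [
    [0, [-6, 1, 0], [0, 0, 0]],
    [0, [-12, 1, 0], [0, 0, 0]],
    [0, [-14, 0, 0], [0, 0, 0]],
    [0, [-14, 0, 0], [0, 0, 0]],
    [0, [-14, 0, 0], [0, 0, 0]],
    [0, [-10, 0, 0], [0, 0, 0]],
    [0, [-6, 0, 0], [0, 0, 0]],
    [0, [0, 0, 0], [0, 0, 0]],
    [0, [0, 0, 0], [0, 0, 0]],
    [0, [0, 0, 8], [0, 0, 0]],
    [0, [0, 0, 8], [0, 0, 0]],
    [0, [0, 0, 8], [0, 0, 0]]
  ]
}}

```text
clock: 11.63
eef_pos: [0.4954, 0.3539, 0.2259]
ee_rot: [0.014, 1.0, 0.0, 0.0]
force: [4.6, -1.3, 11.3]
finger_gap: 0.0136
grip_force: 29.9
```

```bash
python3 -c "
from h import *
rep([.4964,.3531,.2167],178.3)"
```

```text
t 11.63 p [0.4954 0.3539 0.2259] yaw 178.34 zax [ 1.e-04  2.e-04 -1.e+00] F [ 4.6 -1.3 11.3] gap 0.0136 gf 29.9 q [ 0.94  0.26 -0.17 -0.   -1.14 -2.54]
tool shift mm [-1.  -0.8  9.1]
turn z 0.04
```

Contact came 9 mm early with a push towards +x, so the bail is on the inner slope of the tip. I'll raise, move 6 mm to +x and lower again.

Emit:
{"api": "send_rows", "payload": {
  "steps": [
    [0, [0, 0, -7], [0, 0, 0]],
    [0, [-3, 0, 0], [0, 0, 0]],
    [0, [-3, 0, 0], [0, 0, 0]],
    [0, [0, 0, 0], [0, 0, 0]],
    [0, [0, 0, 4], [0, 0, 0]],
    [0, [0, 0, 4], [0, 0, 0]],
    [0, [0, 0, 3], [0, 0, 0]],
    [0, [0, 0, 0], [0, 0, 0]]
  ]
}}

```text
clock: 12.3
eef_pos: [0.5015, 0.3533, 0.2214]
ee_rot: [0.015, 1.0, -0.001, -0.001]
force: [-1.0, 1.0, -1.0]
finger_gap: 0.0138
grip_force: 30.0
```

```bash
python3 -c "
from h import *
rep([.5024,.3531,.2167],178.3)"
```

```text
t 12.3 p [0.5015 0.3533 0.2214] yaw 178.3 zax [-0.0014 -0.0012 -1.    ] F [-1.  1. -1.] gap 0.0138 gf 30.0 q [ 0.93  0.27 -0.16 -0.   -1.14 -2.53]
tool shift mm [-1.  -0.1  4.7]
turn z -0.0
```

No contact at 0.2214 now. I'll keep lowering in small steps.

Emit:
{"api": "send_rows", "payload": {
  "steps": [
    [0, [0, 0, 2], [0, 0, 0]],
    [0, [0, 0, 1.5], [0, 0, 0]],
    [0, [0, 0, 0], [0, 0, 0]]
  ]
}}

```text
clock: 12.55
eef_pos: [0.5018, 0.3536, 0.2187]
ee_rot: [0.015, 1.0, -0.0, -0.0]
force: [0.5, -0.3, -0.9]
finger_gap: 0.0137
grip_force: 30.0
```

Emit:
{"api": "send_rows", "payload": {
  "steps": [
    [0, [0, 0, 1], [0, 0, 0]],
    [0, [0, 0, 0], [0, 0, 0]]
  ]
}}

```text
clock: 12.72
eef_pos: [0.5019, 0.3537, 0.218]
ee_rot: [0.015, 1.0, 0.0, -0.0]
force: [-0.3, 0.0, -1.4]
finger_gap: 0.0135
grip_force: 30.0
```

Emit:
{"api": "send_rows", "payload": {
  "steps": [
    [0, [0, 0, 1.5], [0, 0, 0]],
    [0, [0, 0, 1], [0, 0, 0]],
    [0, [0, 0, 0], [0, 0, 0]]
  ]
}}

```text
clock: 12.97
eef_pos: [0.5023, 0.3538, 0.217]
ee_rot: [0.015, 1.0, 0.0, 0.001]
force: [-1.9, -1.1, 5.7]
finger_gap: 0.0135
grip_force: 30.0
```

Run:
```python
from h import *
rep([.5024,.3531,.2167],178.3)
z=lambda i,x,y,w,h,k:cv2.resize(i[y:y+h,x:x+w],None,fx=k,fy=k,interpolation=cv2.INTER_CUBIC)
s=vision.read_camera("side");t=vision.read_camera("top")
cv2.imwrite("pics/c6.png",cv2.convertScaleAbs(np.hstack([z(s,262,135,40,60,10),z(t,145,200,40,60,10)])[:600],alpha=1.4))
```

```text
t 12.97 p [0.5023 0.3538 0.217 ] yaw 178.33 zax [ 1.4e-03  7.0e-04 -1.0e+00] F [-1.9 -1.1  5.7] gap 0.0135 gf 30.0 q [ 0.93  0.28 -0.17  0.   -1.12 -2.53]
tool shift mm [-0.2 -0.7  0.3]
turn z 0.03
```

View pics/c6.png

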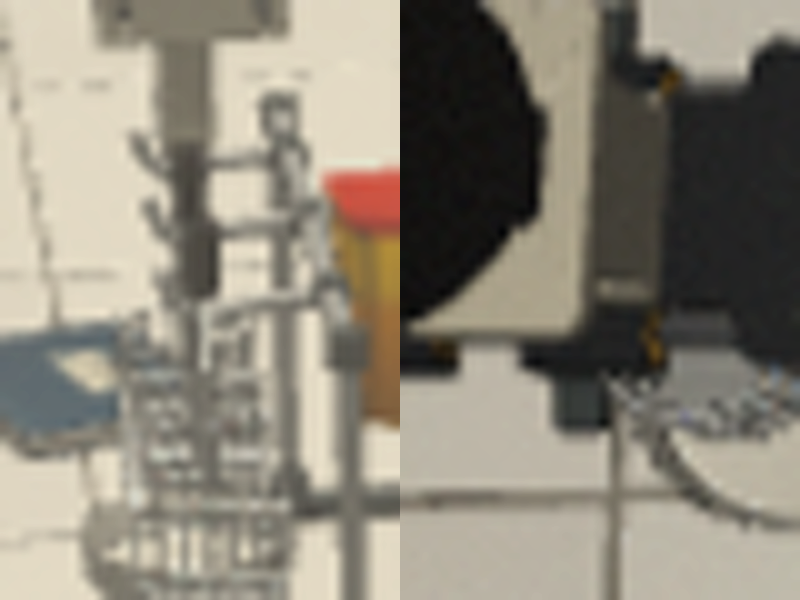

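Contact is at the predicted seated height of 0.217, with the jaws over hook_0's valley at crop (190,150). I'll open and rise.

Emit:
{"api": "send_rows", "payload": {
  "steps": [
    [0.45, [0, 0, 0], [0, 0, 0]],
    [0.45, [0, 0, 0], [0, 0, 0]],
    [0.45, [0, 0, 0], [0, 0, 0]],
    [0.45, [0, 0, 0], [0, 0, 0]],
    [0.45, [0, 0, 0], [0, 0, 0]],
    [0.45, [0, 0, -8], [0, 0, 0]],
    [0.45, [0, 0, -14], [0, 0, 0]],
    [0.45, [0, 0, -20], [0, 0, 0]],
    [0.45, [0, 0, -20], [0, 0, 0]],
    [0.45, [0, 0, -20], [0, 0, 0]],
    [0.45, [0, 0, 0], [0, 0, 0]]
  ]
}}

```text
clock: 13.98
eef_pos: [0.5035, 0.3546, 0.3029]
ee_rot: [0.015, 1.0, 0.002, 0.003]
force: [-0.2, 0.1, 0.7]
finger_gap: 0.0395
grip_force: 0.0
```

Run:
```python
from h import *
rep([.4904,.1532,.300],178.3)
# deep grip from first pictures: dark blob near hook_2 prediction
for n in("side","top"):
    im=cv2.imread(f"pics/{n}0.png");
    P=[[.4904,.1532,.195],[.4904,.1532,.225],[.4954,.1532,.225],[.4904,.2532-.1+.1,.225]]
    print(n,proj(n,P))
t=cv2.imread("pics/top0.png");s=cv2.imread("pics/side0.png")
for im,(x0,y0,x1,y1) in((t,(230,218,252,238)),(t,(192,218,214,238)),(s,(276,158,290,172))):
    g=im[y0:y1,x0:x1].max(2);v,u=np.where(g<50);print(u.mean()+x0,v.mean()+y0,len(u),u.min()+x0,u.max()+x0,v.min()+y0,v.max()+y0)
z=lambda i,x,y,w,h,k:cv2.resize(i[y:y+h,x:x+w],None,fx=k,fy=k,interpolation=cv2.INTER_CUBIC)
s=vision.read_camera("side")
cv2.imwrite("pics/c7.png",cv2.convertScaleAbs(np.hstack([z(s,262,135,40,60,10),z(t,225,200,40,60,10)])[:600],alpha=1.4))
```

```text
t 13.98 p [0.5035 0.3546 0.3029] yaw 178.33 zax [ 0.0055  0.0043 -1.    ] F [-0.2  0.1  0.7] gap 0.0395 gf 0.0 q [ 0.93  0.23 -0.04  0.   -1.3  -2.53]
tool shift mm [   7.2 -201.7    1.9]
turn z 0.03
side [[281.16694932 164.5978625 ]
 [280.88655227 157.09533596]
 [282.19529312 157.02489964]
 [278.64664992 149.95730058]]
top [[241.76666954 228.7938857 ]
 [239.82220341 227.25784157]
 [239.83064154 225.30217841]
 [200.59800349 228.19535736]]
240.62790697674419 227.62790697674419 43 235 244 224 232
201.43103448275863 228.18965517241378 58 197 205 224 233<stdin>:10: RuntimeWarning: Mean of empty slice.
  ret = ret.dtype.type(ret / rcount)
Traceback (most recent call last):
ValueError: zero-size array to reduction operation minimum which has no identity
```

Run:
```python
from h import *
print("deep grip",tri((281.5,160),(240.6,227.6)),onz("top",(240.6,227.6),.217))
t=cv2.imread("pics/top0.png")
z=lambda i,x,y,w,h,k:cv2.resize(i[y:y+h,x:x+w],None,fx=k,fy=k,interpolation=cv2.INTER_CUBIC)
s=vision.read_camera("side")
cv2.imwrite("pics/c7.png",cv2.convertScaleAbs(np.hstack([z(s,262,135,40,60,10),z(t,225,200,40,60,10)])[:600],alpha=1.4))
```

```text
deep grip [0.49171251 0.15317439 0.21326112] [0.49057511 0.15255892 0.217     ]
```

View pics/c7.png

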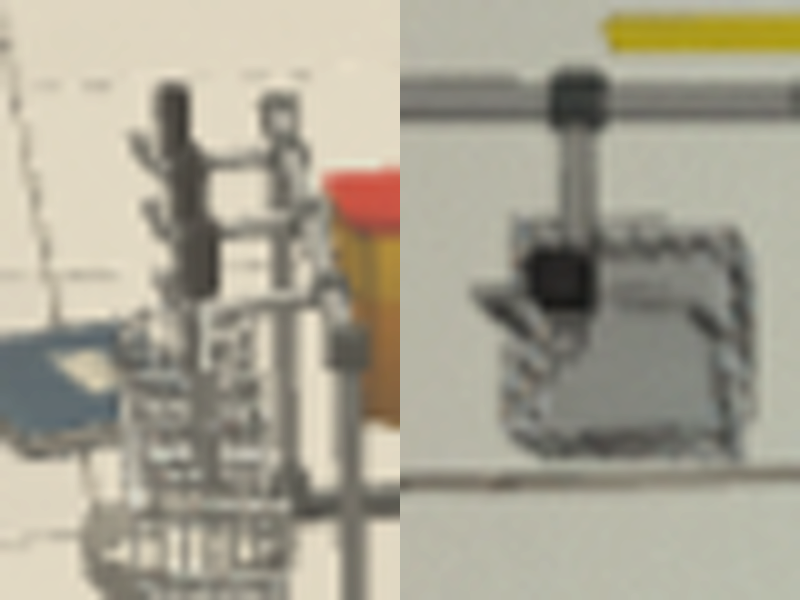

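The round basket hangs by its bail, its grip at (172,110) in line with the other two. The deep grip is at crop (560,277), so about (0.493,0.153). I'm going there.

Emit:
{"api": "send_rows", "payload": {
  "steps": [
    [0.45, [1, -15, 0], [0, 0, 0]],
    [0.45, [2, -30, 0], [0, 0, 0]],
    [0.45, [2, -30, 0], [0, 0, 0]],
    [0.45, [2, -30, 0], [0, 0, 0]],
    [0.45, [1, -30, 0], [0, 0, 0]],
    [0.45, [0, -30, 0], [0, 0, 0]],
    [0.45, [0, -24, 0], [0, 0, 0]],
    [0.45, [0, -12, 0], [0, 0, 0]],
    [0.45, [0, 0, 0], [0, 0, 0]],
    [0.45, [0, 0, 0], [0, 0, 0]]
  ]
}}

```text
clock: 14.87
eef_pos: [0.4879, 0.1524, 0.2974]
ee_rot: [0.015, 1.0, 0.0, -0.0]
force: [-0.3, 0.8, 0.5]
finger_gap: 0.0394
grip_force: 0.0
```

Run:
```python
from h import *
rep([.493,.1533,.217],178.3)
```

```text
t 14.87 p [0.4879 0.1524 0.2974] yaw 178.23 zax [-1.e-04  1.e-04 -1.e+00] F [-0.3  0.8  0.5] gap 0.0394 gf 0.0 q [ 0.69  0.05 -0.26 -0.   -1.26 -2.29]
tool shift mm [-5.1  1.1 80.4]
turn z -0.07
```

Emit:
{"api": "send_rows", "payload": {
  "steps": [
    [0.45, [-5, 1, 8], [0, 0, 0]],
    [0.45, [0, 0, 16], [0, 0, 0]],
    [0.45, [0, 0, 18], [0, 0, 0]],
    [0.45, [0, 0, 18], [0, 0, 0]],
    [0.45, [0, 0, 14], [0, 0, 0]],
    [0.45, [0, 0, 6], [0, 0, 0]],
    [0.45, [0, 0, 0], [0, 0, 0]],
    [0, [0, 0, 0], [0, 0, 0]],
    [0, [0, 0, 0], [0, 0, 0]],
    [0, [0, 0, 0], [0, 0, 0]],
    [0, [0, 0, 0], [0, 0, 0]],
    [0, [0, 0, 0], [0, 0, 0]]
  ]
}}

```text
clock: 15.87
eef_pos: [0.4934, 0.1537, 0.2183]
ee_rot: [0.015, 1.0, 0.0, 0.001]
force: [1.8, -0.4, -0.1]
finger_gap: 0.0134
grip_force: 30.0
```

Emit:
{"api": "send_rows", "payload": {
  "steps": [
    [0, [0, 0, 0], [0, 0, 0]],
    [0, [0, 0, 0], [0, 0, 0]],
    [0, [0, 0, 0], [0, 0, 0]]
  ]
}}

```text
clock: 16.12
eef_pos: [0.4934, 0.1538, 0.2182]
ee_rot: [0.015, 1.0, 0.0, 0.001]
force: [-0.0, -1.8, 3.4]
finger_gap: 0.0138
grip_force: 30.0
```

Run:
```python
from h import *
rep([.40,.1533,.247],178.3)
```

```text
t 16.12 p [0.4934 0.1538 0.2182] yaw 178.31 zax [ 1.2e-03  2.0e-04 -1.0e+00] F [-0.  -1.8  3.4] gap 0.0138 gf 30.0 q [ 0.68  0.12 -0.37  0.   -1.08 -2.28]
tool shift mm [ 93.4  -3.2 -28.9]
turn z 0.01
```

Gripped. I'll raise 34 mm, back out 85 mm, then go up.

Emit:
{"api": "send_rows", "payload": {
  "steps": [
    [0, [0, 0, -6], [0, 0, 0]],
    [0, [0, 0, -10], [0, 0, 0]],
    [0, [0, 0, -12], [0, 0, 0]],
    [0, [0, 0, -6], [0, 0, 0]],
    [0, [0, 0, 0], [0, 0, 0]],
    [0, [8, 0, 0], [0, 0, 0]],
    [0, [14, 0, 0], [0, 0, 0]],
    [0, [15, 0, 0], [0, 0, 0]],
    [0, [15, 0, 0], [0, 0, 0]],
    [0, [15, 0, 0], [0, 0, 0]],
    [0, [12, 0, 0], [0, 0, 0]],
    [0, [6, 0, 0], [0, 0, 0]]
  ]
}}

```text
clock: 17.12
eef_pos: [0.4062, 0.156, 0.2512]
ee_rot: [0.015, 1.0, -0.0, -0.0]
force: [-0.5, 0.7, -0.9]
finger_gap: 0.0139
grip_force: 30.0
```

Emit:
{"api": "send_rows", "payload": {
  "steps": [
    [0, [0, 0, 0], [0, 0, 0]],
    [0, [0, 0, -10], [0, 0, 0]],
    [0, [0, 0, -20], [0, 0, 0]],
    [0, [0, 0, -22], [0, 0, 0]],
    [0, [0, 0, -22], [0, 0, 0]],
    [0, [0, 0, -22], [0, 0, 0]],
    [0, [0, 0, -22], [0, 0, 0]],
    [0, [0, 0, -16], [0, 0, 0]],
    [0, [0, 0, -6], [0, 0, 0]],
    [0, [0, 0, 0], [0, 0, 0]]
  ]
}}

```text
clock: 17.95
eef_pos: [0.409, 0.1567, 0.3931]
ee_rot: [0.015, 1.0, 0.001, 0.001]
force: [0.2, 0.6, -1.0]
finger_gap: 0.014
grip_force: 30.0
```

Run:
```python
from h import *
rep([.5488,-.3203,.39],-151.6)
z=lambda i,x,y,w,h,k:cv2.resize(i[y:y+h,x:x+w],None,fx=k,fy=k,interpolation=cv2.INTER_CUBIC)
s=vision.read_camera("side");t=vision.read_camera("top")
cv2.imwrite("pics/c8.png",cv2.convertScaleAbs(np.hstack([z(s,240,100,80,120,5),z(t,130,190,160,120,5)[:,:400]]),alpha=1.4))
```

```text
t 17.95 p [0.409  0.1567 0.3931] yaw 178.29 zax [ 0.002   0.0015 -1.    ] F [ 0.2  0.6 -1. ] gap 0.014 gf 30.0 q [ 0.82 -0.11 -0.21  0.   -1.48 -2.42]
tool shift mm [-154.  -472.6    2.7]
turn z -30.11
```

View pics/c8.png

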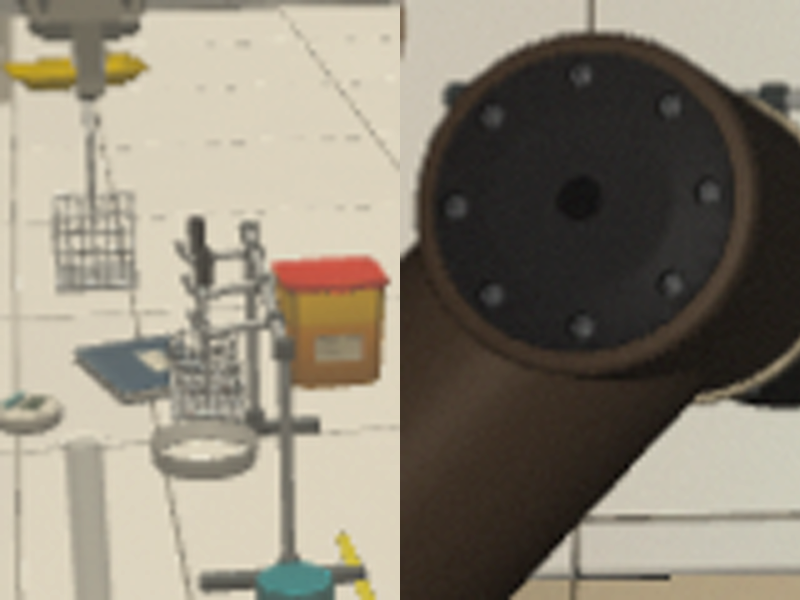

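The deep basket is hanging straight from the gripper (crop (95,240)), and the two others still hang on their hooks over the dish. Now to the tank.

Emit:
{"api": "send_rows", "payload": {
  "steps": [
    [0, [-6, -17, 0], [0, 0, 0]],
    [0, [-10, -32, 0], [0, 0, 0]],
    [0, [-10, -32, 0], [0, 0, 0]],
    [0, [-10, -32, 0], [0, 0, 0]],
    [0, [-10, -32, 0], [0, 0, 0]],
    [0, [-10, -32, 0], [0, 0, 0]],
    [0, [-10, -32, 0], [0, 0, 0]],
    [0, [-10, -32, 0], [0, 0, 0]],
    [0, [-10, -32, 0], [0, 0, 0]],
    [0, [-10, -32, 0], [0, 0, 0]],
    [0, [-10, -32, 0], [0, 0, 0]],
    [0, [-10, -32, 0], [0, 0, 0]]
  ]
}}

```text
clock: 19.05
eef_pos: [0.5129, -0.2176, 0.3899]
ee_rot: [0.015, 1.0, 0.0, -0.001]
force: [0.3, 1.0, -1.9]
finger_gap: 0.0137
grip_force: 30.0
```

Emit:
{"api": "send_rows", "payload": {
  "steps": [
    [0, [-10, -32, 0], [0, 0, 0]],
    [0, [-10, -32, 0], [0, 0, 0]],
    [0, [-10, -26, 0], [0, 0, 0]],
    [0, [-4, -10, 0], [0, 0, 0]],
    [0, [0, 0, 0], [0, 0, -6]],
    [0, [0, 0, 0], [0, 0, -6]],
    [0, [0, 0, 0], [0, 0, -6]],
    [0, [0, 0, 0], [0, 0, -6]],
    [0, [0, 0, 0], [0, 0, -6]],
    [0, [0, 0, 0], [0, 0, 0]],
    [0, [0, 0, 0], [0, 0, 0]]
  ]
}}

```text
clock: 19.97
eef_pos: [0.544, -0.3165, 0.3904]
ee_rot: [-0.243, 0.97, 0.001, -0.001]
force: [0.7, -0.2, -2.2]
finger_gap: 0.0137
grip_force: 30.0
```

Run:
```python
from h import *
rep([.5488,-.3203,.24],-151.6)
```

```text
t 19.97 p [ 0.544  -0.3165  0.3904] yaw -151.87 zax [-1.7e-03  7.0e-04 -1.0e+00] F [ 0.7 -0.2 -2.2] gap 0.0137 gf 30.0 q [-0.22  0.23  0.16 -0.   -1.5  -0.86]
tool shift mm [ -2.6  -5.8 150.4]
turn z -0.27
```

Emit:
{"api": "send_rows", "payload": {
  "steps": [
    [0, [-3, -6, 10], [0, 0, 0]],
    [0, [0, 0, 22], [0, 0, 0]],
    [0, [0, 0, 25], [0, 0, 0]],
    [0, [0, 0, 25], [0, 0, 0]],
    [0, [0, 0, 25], [0, 0, 0]],
    [0, [0, 0, 22], [0, 0, 0]],
    [0, [0, 0, 10], [0, 0, 0]],
    [0, [0, 0, 4], [0, 0, 0]],
    [0, [0, 0, 0], [0, 0, 0]],
    [0, [0, 0, 0], [0, 0, 0]]
  ]
}}

```text
clock: 20.8
eef_pos: [0.5503, -0.3211, 0.2496]
ee_rot: [-0.244, 0.97, -0.001, 0.0]
force: [-0.1, -0.1, -0.5]
finger_gap: 0.0138
grip_force: 30.0
```

Run:
```python
from h import *
rep([.5495,-.3203,.165],-151.6)
p=np.array(state()["eef_pos"])
z=lambda i,x,y,w,h,k:cv2.resize(i[y:y+h,x:x+w],None,fx=k,fy=k,interpolation=cv2.INTER_CUBIC)
s=vision.read_camera("side");t=vision.read_camera("top")
cv2.imwrite("pics/c9.png",cv2.convertScaleAbs(np.hstack([z(s,290,210,60,75,8),z(t,390,180,60,75,5)]) if 0 else z(s,290,210,60,75,8),alpha=1.4))
```

```text
t 20.8 p [ 0.5503 -0.3211  0.2496] yaw -151.72 zax [ 1.1e-03 -8.0e-04 -1.0e+00] F [-0.1 -0.1 -0.5] gap 0.0138 gf 30.0 q [-0.22  0.29 -0.07  0.   -1.21 -0.86]
tool shift mm [ 0.3  1.2 84.6]
turn z -0.12
```

View pics/c9.png

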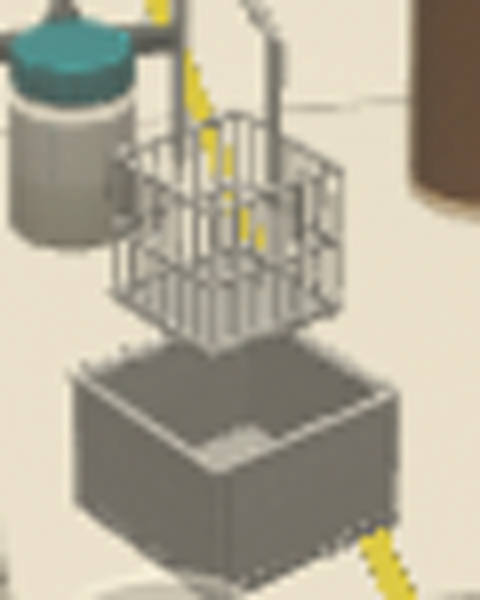

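The basket hangs square above the tank: its underside corners are at (113,295), (212,355) and (342,308), and the rim spans 73 to 398. It sits about 2 mm short in x. I'll nudge it and lower.

Emit:
{"api": "send_rows", "payload": {
  "steps": [
    [0, [-2, 0, 4], [0, 0, 0]],
    [0, [0, 0, 8], [0, 0, 0]],
    [0, [0, 0, 10], [0, 0, 0]],
    [0, [0, 0, 10], [0, 0, 0]],
    [0, [0, 0, 10], [0, 0, 0]],
    [0, [0, 0, 10], [0, 0, 0]],
    [0, [0, 0, 10], [0, 0, 0]],
    [0, [0, 0, 8], [0, 0, 0]],
    [0, [0, 0, 6], [0, 0, 0]],
    [0, [0, 0, 0], [0, 0, 0]],
    [0, [0, 0, 0], [0, 0, 0]]
  ]
}}

```text
clock: 21.82
eef_pos: [0.5514, -0.3198, 0.1723]
ee_rot: [-0.245, 0.97, 0.0, -0.0]
force: [-0.2, -0.3, -1.3]
finger_gap: 0.0137
grip_force: 30.0
```

Emit:
{"api": "send_rows", "payload": {
  "steps": [
    [0, [0, 0, 2], [0, 0, 0]],
    [0, [0, 0, 2], [0, 0, 0]],
    [0, [0, 0, 0], [0, 0, 0]]
  ]
}}

```text
clock: 22.07
eef_pos: [0.5514, -0.3197, 0.1686]
ee_rot: [-0.244, 0.97, 0.0, 0.0]
force: [1.0, -0.0, -0.7]
finger_gap: 0.0136
grip_force: 30.0
```

Emit:
{"api": "send_rows", "payload": {
  "steps": [
    [0, [0, 0, 1.5], [0, 0, 0]],
    [0, [0, 0, 1], [0, 0, 0]],
    [0, [0, 0, 0], [0, 0, 0]]
  ]
}}

```text
clock: 22.32
eef_pos: [0.5513, -0.3197, 0.1659]
ee_rot: [-0.244, 0.97, 0.0, -0.0]
force: [-0.4, 0.2, -1.4]
finger_gap: 0.0139
grip_force: 30.0
```

Emit:
{"api": "send_rows", "payload": {
  "steps": [
    [0, [0, 0, 1], [0, 0, 0]],
    [0, [0, 0, 0], [0, 0, 0]]
  ]
}}

```text
clock: 22.48
eef_pos: [0.5515, -0.3199, 0.1652]
ee_rot: [-0.245, 0.97, -0.0, 0.0]
force: [-0.3, 0.4, -1.6]
finger_gap: 0.0138
grip_force: 30.0
```

Emit:
{"api": "send_rows", "payload": {
  "steps": [
    [0, [0, 0, 1], [0, 0, 0]],
    [0, [0, 0, 0], [0, 0, 0]]
  ]
}}

```text
clock: 22.65
eef_pos: [0.5517, -0.3202, 0.165]
ee_rot: [-0.245, 0.97, -0.001, 0.0]
force: [-1.5, -0.1, 4.1]
finger_gap: 0.0134
grip_force: 30.0
```

Emit:
{"api": "send_rows", "payload": {
  "steps": [
    [0, [0, 0, 1], [0, 0, 0]],
    [0, [0, 0, 0], [0, 0, 0]]
  ]
}}

```text
clock: 22.82
eef_pos: [0.5518, -0.3204, 0.165]
ee_rot: [-0.245, 0.97, -0.001, 0.001]
force: [-3.0, 0.4, 9.6]
finger_gap: 0.0134
grip_force: 30.0
```

It is on the floor at the predicted height of 0.165. I'll ease off 1 mm, open and rise.

Emit:
{"api": "send_rows", "payload": {
  "steps": [
    [0, [0, 0, -1], [0, 0, 0]],
    [0.45, [0, 0, 0], [0, 0, 0]],
    [0.45, [0, 0, 0], [0, 0, 0]],
    [0.45, [0, 0, 0], [0, 0, 0]],
    [0.45, [0, 0, 0], [0, 0, 0]],
    [0.45, [0, 0, 0], [0, 0, 0]],
    [0.45, [0, 0, -8], [0, 0, 0]],
    [0.45, [0, 0, -14], [0, 0, 0]],
    [0.45, [0, 0, -25], [0, 0, 0]],
    [0.45, [0, 0, -30], [0, 0, 0]],
    [0.45, [0, 0, -30], [0, 0, 0]],
    [0.45, [0, 0, -30], [0, 0, 0]]
  ]
}}

```text
clock: 23.82
eef_pos: [0.5512, -0.3198, 0.3031]
ee_rot: [-0.245, 0.97, -0.0, 0.0]
force: [0.7, 0.7, -1.6]
finger_gap: 0.0397
grip_force: 0.0
```

Emit:
{"api": "send_rows", "payload": {
  "steps": [
    [0.45, [0, 0, -25], [0, 0, 0]],
    [0.45, [0, 0, 0], [0, 0, 0]],
    [0.45, [0, 0, 0], [0, 0, 0]]
  ]
}}

```text
clock: 24.07
eef_pos: [0.552, -0.32, 0.3286]
ee_rot: [-0.245, 0.97, -0.001, 0.002]
force: [0.0, 0.8, -0.7]
finger_gap: 0.0394
grip_force: 0.0
```

Run:
```python
from h import *
rep()
z=lambda i,x,y,w,h,k:cv2.resize(i[y:y+h,x:x+w],None,fx=k,fy=k,interpolation=cv2.INTER_CUBIC)
s=vision.read_camera("side")
cv2.imwrite("pics/c10.png",cv2.convertScaleAbs(z(s,230,140,160,150,4)[:600],alpha=1.4))
```

```text
t 24.07 p [ 0.552  -0.32    0.3286] yaw -151.69 zax [ 0.004  -0.0011 -1.    ] F [ 0.   0.8 -0.7] gap 0.0394 gf 0.0 q [-0.22  0.26  0.06  0.   -1.37 -0.86]
```

View pics/c10.png

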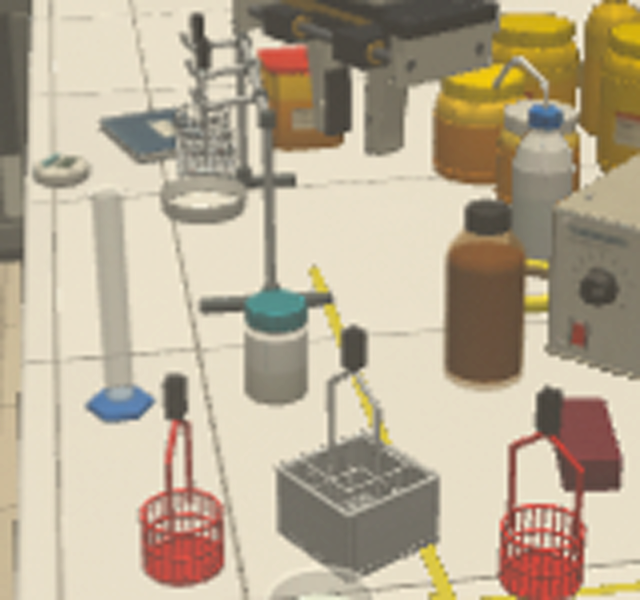

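The deep basket stands flat in the tank with its grip at (353,350). The round and shallow baskets hang on the stand at about (200,40) to (200,150) above the dish, and everything else is where it was.

```bash
python3 -c "
from workcell import ctrl
print(ctrl.job_done())"
```

```text
the job is handed in; nothing more can be done
None
```

The job is handed in at about 24 s: the round basket hangs on the free left hook over the white dish, the deep basket stands flat in the tank, and the last picture showed the shallow basket still on its hook and nothing else moved.

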